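# Clamp a polished sphere in the quick-release stone clamp

## Robot

A 6-joint arm with a two-finger parallel gripper is mounted at the origin on a cart in front of the work surface, level with it; the furniture and walls round the work are solid. World frame = base frame: x ahead of the robot, y to its left, z up, the work surface at z = 0. Lengths are in m, angles in degrees, forces in N, time in s.
With the tool pointing down it reaches from about 0.3 to 0.75 m from the base axis. Payload 8.5 kg.
Tool frame: the origin (TCP) lies on the centre line of the jaws, within the pads' length; the fingertips stand 17 mm ahead of it and the grasp point (between the pads) lies 2 mm behind it (env.tcp_to_tips is the distance from the TCP to the fingertips, in m); z points along the fingers, y is the line along which they close (so a half turn about z gives the same grasp; the last joint's range is limited). The gripper opens to 85 mm and grips with 20 to 120 N. Pads are 22 mm wide; open, the fingers measure 114 mm over their backs; the gripper's body (76 mm by 85 mm) begins 54 mm behind the grasp point. The pads swing forward as they close: fully open they stand 13 mm farther back than shut.
Start: joints at [-85.216, 21.807, 74.336, -0, 83.858, -12.336], TCP at [0.162, -0.526, 0.248] pointing down, gripper open.
Joint ranges: [-178.18, 178.18], [-50.72, 133.34], [12.68, 142.11], [-81.47, 261.47], [9.98, 163.14], [-165.26, 165.26]. Speed limits (degrees/s): [136.94, 136.94, 180, 180, 180, 180].

## Interface

Orientations are given as a 3x3 rotation matrix whose columns are the frame's x, y, z axes.
In Python, from rig import env gives the robot as it stands. The module is installed in compiled form; this text tells all that it offers.
- The arm moves only by the shell command python3 -m pendant 'ROWS' [FORCE]. ROWS is JSON, a list of rows, each a list of 7 numbers: the opening, from 0 (shut) to 1 (fully open), then the shift along the tool's x, y, z in m, then the turn, a rotation vector about the tool's x, y, z in rad. A call has 1 to 5 rows; each row is the pose to reach, as a shift and turn from the pose commanded when the call began, along the tool's axes at that moment; what a row does not reach only later rows make up. A row lasts 1/8 s, in which the tool goes at most 62.5 mm and 10.7 degrees, less where a joint would pass 70% of its speed; a pose out of reach is approached as far as the arm can. A call with a gripper value outside its range is refused whole. The fingers move at their own pace and stop on an object; FORCE is the grip in N (left out, the last holds). Time passes only in rows, so rows that repeat a pose let the fingers close. It gives the time, the measured TCP pose, the force, the opening and the grip force at its end, in the units of the state.
- env.observe(): the state, without advancing time (a new reading comes with each control period).
- env.get_image(name): name is "side" or "top" or "wrist"; returns a dict with "image" (384x512x3 uint8, blue, green, red), "fx", "fy", "cx", "cy" (pixels), "k1" (the pictures are not rectified: a ray, as slopes to the right and down, at radius r is drawn at 1 + k1 r^2 times it, then the intrinsics apply), "pose" (4x4, takes a point from camera to world coordinates). Camera axes: x right, y up, looking along -z (the intrinsics and any distortion apply to the point x, -y, -z); pixel columns grow to the right and rows downward; lengths in m; the calibration is good to about 2 mm. A picture is of the moment at which its call begins. There is no depth.
- env.close_job(): hands the job in; it is judged then, once.
Trained networks look in the newest picture that a camera, given by its name, has taken for a name from the list of things; names that differ only in an ending like _2 or _b are one class to them, and where a whole thing is asked for, a point or a joint stands for the part that bears it (a point fixed in the world has none). Each returns a list of dicts, best first, with "conf" (0 to 1); they miss things now and then, are a little off and sometimes report something else, mostly with a low value. They report only what shows in the picture. A call takes as long as a camera call.
- env.find_in(camera, thing): "bbox" ([centre column, centre row, width, height] in pixels, round what is visible of it).
- env.trace(camera, thing): "mask" (384x512 bool, what is visible of it) and "bbox" ([centre column, centre row, width, height] in pixels, round what is visible of it).
- env.tip_of(camera, thing): "centre" ([column, row] in pixels: a listed point, or the origin of a listed thing).
The state is a dict: "time_s": time; "q": joint angles; "qvel": joint speeds; "joint_efforts": joint torques, N m; "position": TCP position; "tool_rot": TCP orientation; "ft_force": force on the tool from outside, world axes, zero at the start; "wrist_torque": the same for the moment, N m; "grip_width": finger opening in m; "gripper_force": force on a finger pad.
Only numpy, scipy, OpenCV 4.12 (cv2) and the standard library are available. Lean on these libraries where they do the work, as an engineer would, in place of code of your own. Each camera call takes 0.05 s, during which the arm holds its last target. There are 200 camera calls.

## Task

Clamp the polished stone ball for drilling: lift it off its ring and lay it gently on the two sleeved rods between the jaws of the blue clamp. Then squeeze the red catch of the sliding jaw against the fixed grip and, keeping it squeezed, slide the jaw up until its sprung pad presses the stone against the fixed jaw with about 18 newtons (never over 24), and let go there, so that the catch drops into a notch and the stone stays firmly held. Do not drop the stone, and do not shove the screwdriver, the tin or the green bar about.

Things in the scene. Friction and masses are not known exactly. Their poses are not given: they have to be found in the camera images.
- clamp: blue and dark steel clamp, bolted down, 330 x 130 mm, 87 mm high. Origin on the bench, on its middle line; x points from the sliding jaw towards the fixed jaw (the pressing direction), z up. Two guide rods run along x at y = +-20 mm, axes 20 mm up; their black rubber sleeves, 16 mm thick, from x = 18 to 86 mm carry the stone. Bed from x = -195 to 135 mm
- seat (a point): point of the clamp (x = 60, z = 56 mm in its frame) where the stone's centre stands when the stone lies on both sleeves against the rubber vee of the fixed jaw; a stone laid on the sleeves farther back is pushed or rolls along them to here
- stone_center (a point): centre of the dark polished stone ball, 66 mm across, 0.3 to 0.5 kg; it starts on a ring stand 23 mm high and 48 mm across (centre about 50 mm up), and on the sleeves its centre is 56 mm up
- stone: the same stone ball; origin at its underside as it starts (turns with the ball)
- jaw: sliding jaw (blue), runs on the rods along the clamp's x; same axes. Origin at bench height under the front of its upright plate (12 mm thick, 56 mm wide, top 80 mm up). Behind it stands the fixed grip, a blue lug at x = -90 to -78 mm, 28 mm wide, top 92 mm up. With the catch squeezed the slide drags about 1 N, plus 0.6 N for each 10 mm/s
- grip (a point): point on the sliding jaw, 80 mm up (x = -79.5 mm in the jaw's frame): the middle of grip and catch when fully squeezed; hold here from above, fingers closing along the clamp's x, one behind the fixed grip, one in front of the red catch (40 mm free between catch and plate). Open about 75 mm to come down over both
- catch (a joint): red catch paddle just in front of the fixed grip, 22 mm wide, 8 mm thick, top about 91 mm up, hinged 17 mm up. 0 = sprung forward, tooth in a notch, jaw locked both ways (grip and catch are then 37 mm thick, 80 mm up); 0.26 rad = fully squeezed back to the grip (21 mm thick), jaw free; above 0.18 the tooth clears the rack. It springs back; about 8 N holds it squeezed
- screwdriver: loose screwdriver with red handle, 194 mm long, lying to the right of the clamp; leave alone. Origin at its middle, underside
- tin_grit: loose grey powder tin, 69 mm across, 92 mm high, behind the clamp; leave alone. Origin under its centre
- compound_green: loose green bar of polishing compound, 107 x 36 x 30 mm, to the right of the clamp; leave alone. Origin under its centre
- boss (a point): front of the jaw's steel boss, 56 mm up, from which a brass screw carries the sprung pad (30 mm across, black rubber face). The spring gives 0.67 mm a newton, at most 18 mm. The screw was left at any setting: the pad's face stands 34 to 60 mm ahead of this point, and is not measured
- notches (a point): middle of the rack in the clamp's bed: steel bars across it every 6 mm; the catch's tooth drops between them. Let go over a bar, the tooth rests on it (catch about 0.15) and the pad, pressed on the stone, backs the jaw off until the tooth drops in and holds. With the fingers' own opening the jaw backs off up to 9 mm in all and the pad loses up to 13 N

How it is judged (in metres and radians):
On the way, in this order (a step that is already met when the one before it is completed fails the run):
1. the stone lies released on the two sleeves between the jaws (x of stone_center in the frame of clamp between 0.01 and 0.068 m and y of stone_center in the frame of clamp between -0.006 and 0.006 m and z of stone_center in the frame of clamp below 0.06 m and contact force between the fingers and stone below 0.1 N), for 0.2 s.
2. with the catch held squeezed, the jaw's pad is pressed on the stone (value of joint catch above 0.18 rad and contact force between stone and jaw above 4 N and contact force between the fingers and jaw above 1 N), for 0.1 s.
At the end, for the whole second after the job is handed in: The stone rests within 6 mm of the seat, on the sleeves against the fixed jaw; the sliding jaw's pad presses it with 2.5 to 24 N; the catch is sprung out with its tooth down in a notch (below 0.07 rad); stone and jaw are at rest (value of joint catch below 0.07 rad and contact force between stone and jaw between 2.5 and 24 N and distance between stone_center and seat below 0.006 m and linear speed of each of stone, jaw below 0.01 m/s); the robot touches nothing.
It fails at once if the jaw pressed on the stone with more than 24 N (contact force between stone and jaw above 24 N).
It fails at once if the stone was dropped on the bench (height (world z) of stone_center below 0.038 m).
It fails at once if the stone was dropped or knocked hard onto the clamp (contact force between stone and clamp above 80 N).
It fails at once if the screwdriver, the tin or the green bar was shoved more than 20 mm (distance of any of screwdriver, tin_grit, compound_green from where it was at the start of the episode above 0.02 m).
It also fails if it takes over 54 s, if anything falls off the work surface, if the arm or the gripper's body presses on something with over 40 N, if the wrist force passes 120 N, or if a joint passes its speed limit or range.

## Working session

There is one attempt and no reset: what is moved stays moved. The work goes in short steps, Python scripts to look and compute and a shell command to move; the robot and the scene stay as the last step left them, time stands still between calls to the robot, and variables do not carry over. Pictures are saved under pics/ and viewed, at most 10 in all, crops included, and the job is handed in when it is done.

```bash
mkdir -p pics; cat > h.py <<'E'
from rig import env
import numpy as np, cv2
def ray(im,px):
    d=np.array([(px[0]-im["cx"])/im["fx"],(px[1]-im["cy"])/im["fy"]])
    u=d.copy()
    for _ in range(20): u=d/(1+im["k1"]*(u@u))
    P=np.array(im["pose"]); r=P[:3,:3]@np.array([u[0],-u[1],-1]); return P[:3,3],r/np.linalg.norm(r)
def atz(im,px,z):
    o,r=ray(im,px); return o+r*(z-o[2])/r[2]
def proj(im,p):
    P=np.array(im["pose"]); c=P[:3,:3].T@(np.asarray(p)-P[:3,3]); u=np.array([c[0],-c[1]])/-c[2]
    u=u*(1+im["k1"]*(u@u)); return np.array([u[0]*im["fx"]+im["cx"],u[1]*im["fy"]+im["cy"]])
def tri(rs):
    A=np.zeros((3,3));b=np.zeros(3);
    for o,r in rs:
        M=np.eye(3)-np.outer(r,r);A+=M;b+=M@o
    p=np.linalg.solve(A,b); return p,[np.linalg.norm((np.eye(3)-np.outer(r,r))@(p-o)) for o,r in rs]
E
python3 - <<'E'
from h import *
np.set_printoptions(precision=4,suppress=True)
ims={}
for c in ["top","side"]:
    im=ims[c]=env.get_image(c); cv2.imwrite(f"pics/{c}0.png",im["image"]); print(c,im["pose"][:3],im["fx"],im["k1"])
Z=dict(stone_center=.05,seat=.056,clamp=0,jaw=0,grip=.08,boss=.056,notches=.01,screwdriver=0,tin_grit=0,compound_green=0,stone=.017)
for t,z in Z.items():
    rs=[]
    for c in ims:
        f=env.tip_of(c,t)
        if f: rs.append(ray(ims[c],f[0]["centre"])); print(t,c,f[0]["conf"],np.array(f[0]["centre"]),atz(ims[c],f[0]["centre"],z))
    if len(rs)==2: print("   tri",*tri(rs))
s=env.observe();print(s["position"],s["tool_rot"],s["time_s"],s["grip_width"])
cv2.imwrite("pics/both.png",np.vstack([cv2.resize(ims[c]["image"],(400,300)) for c in ims]))
E
```

```text
top [[-0.0107  0.9988 -0.0479  0.4966]
 [-0.9999 -0.011  -0.0065 -0.0493]
 [-0.0071  0.0478  0.9988  1.2958]] 392.7134555311523 -0.08343613510429077
side [[ 0.9995 -0.0273  0.0179  0.5913]
 [ 0.0307  0.5935 -0.8042 -1.1041]
 [ 0.0113  0.8043  0.5941  0.8666]] 400.9876132430652 -0.12085389296471363
stone_center top 0.69 [149.1 243.9] [0.3983 0.2891 0.05  ]
stone_center side 0.74 [217.  149.4] [0.4056 0.2875 0.05  ]
   tri [0.4017 0.2898 0.0487] [np.float64(0.0035757378277869096), np.float64(0.0035757378277869577)]
seat top 0.8 [285.2 203.1] [ 0.5236 -0.145   0.056 ]
seat side 0.79 [239.2 214.2] [ 0.5207 -0.1235  0.056 ]
   tri [ 0.5227 -0.1437  0.0728] [np.float64(0.0005378575268822767), np.float64(0.0005378575268822867)]
clamp top 0.7 [266.7 202.9] [ 0.5262 -0.0882  0.    ]
clamp side 0.8 [241.  218.2] [ 0.5231 -0.0765  0.    ]
   tri [ 0.5249 -0.088   0.0098] [np.float64(0.001010662833253558), np.float64(0.0010106628332535467)]
jaw top 0.63 [240.2 209. ] [ 0.507  -0.0006  0.    ]
jaw side 0.73 [236.1 202.4] [0.5009 0.0089 0.    ]
   tri [ 0.5043 -0.0011  0.008 ] [np.float64(0.002608
[... 997 characters left out ...]
 [ 0.7165 -0.1483 -0.    ]
   tri [ 0.7142 -0.1507  0.0018] [np.float64(0.0020732400659178277), np.float64(0.002073240065917622)]
compound_green top 0.89 [340.6 230.9] [ 0.431  -0.3311  0.    ]
compound_green side 0.6 [205.7 274. ] [ 0.4364 -0.329   0.    ]
   tri [ 0.4338 -0.3304  0.0014] [np.float64(0.0028255707553412985), np.float64(0.00282557075534117)]
stone top 0.68 [150.1 241.9] [0.4022 0.2947 0.017 ]
stone side 0.69 [216.  158.7] [0.4021 0.2698 0.017 ]
   tri [ 0.3994  0.2995 -0.0013] [np.float64(0.0014150031903385988), np.float64(0.0014150031903385127)]
[ 0.1619 -0.5256  0.2483] [[ 0.9557  0.2943  0.    ]
 [ 0.2943 -0.9557  0.    ]
 [ 0.     -0.     -1.    ]] 1.2 0.08537920908542883
```

View pics/top0.png

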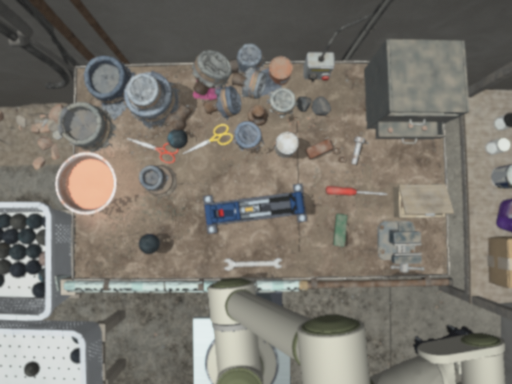

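View pics/side0.png

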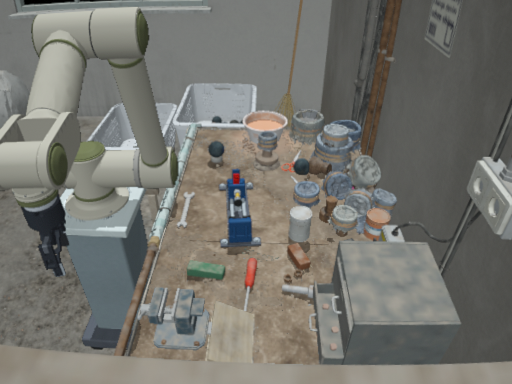

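Top view: the clamp lies at (255,207) with its fixed jaw to the right, and the stone is at (149,243). The side view agrees, with the clamp's red catch at (236,180) and the stone at (217,149). I'll move over the clamp for a wrist view on the way to the stone.

```bash
python3 -m pendant '[[1,0.046,-0.033,-0.008,0,0,-0.14],[1,0.092,-0.066,-0.016,0,0,-0.28],[1,0.138,-0.099,-0.024,0,0,-0.42],[1,0.184,-0.132,-0.032,0,0,-0.56],[1,0.230,-0.165,-0.040,0,0,-0.70]]'
python3 - <<'E'
from h import *
s=env.observe();print(s["time_s"],s["position"],s["q"]);R=s["tool_rot"]
print(R.T@(np.array([.46,-.08,.36])-s["position"]),np.degrees(np.arctan2(R[1,1],R[0,1])))
E
```

```text
time_s: 1.82
position: [0.3339, -0.2987, 0.2888]
tool_rot: [[0.538, 0.843, 0.0], [0.843, -0.538, -0.0], [-0.0, 0.001, -1.0]]
ft_force: [1.1, -1.1, -0.1]
grip_width: 0.0856
gripper_force: 0.0
1.825 [ 0.33394551 -0.29868692  0.28875986] [-5.70167168e+01  9.71017499e+00  8.47964482e+01  4.74603885e-03
  8.54615741e+01 -2.44866149e+01]
[ 0.25215068 -0.0112828  -0.07128529] -32.53047369037885
```

```bash
python3 -m pendant '[[1,0.05,-0.002,-0.014,0,0,-0.14],[1,0.10,-0.004,-0.028,0,0,-0.28],[1,0.15,-0.006,-0.042,0,0,-0.42],[1,0.20,-0.009,-0.056,0,0,-0.56],[1,0.252,-0.011,-0.07,0,0,-0.70]]'
python3 - <<'E'
from h import *
np.set_printoptions(precision=4,suppress=True)
im=env.get_image("wrist");cv2.imwrite("pics/w1.png",im["image"]);print(im["pose"],im["fx"])
Z=dict(seat=.056,clamp=0,jaw=0,grip=.08,boss=.056,notches=.01)
for t,z in Z.items():
    f=env.tip_of("wrist",t)
    if f: print(t,f[0]["conf"],np.array(f[0]["centre"]),atz(im,f[0]["centre"],z))
s=env.observe();print(s["time_s"],s["position"])
E
```

```text
time_s: 2.45
position: [0.4608, -0.0808, 0.359]
tool_rot: [[-0.132, 0.991, 0.0], [0.991, 0.132, -0.0], [-0.0, 0.0, -1.0]]
ft_force: [0.4, -1.6, 0.7]
grip_width: 0.0852
gripper_force: 0.0
[[ 0.9913 -0.1256 -0.0401  0.4503]
 [ 0.1319  0.9456  0.2974 -0.0049]
 [ 0.0006 -0.3001  0.9539  0.4852]
 [ 0.      0.      0.      1.    ]] 345.0043886487103
seat 0.86 [299.3 196.6] [ 0.52   -0.1425  0.056 ]
clamp 0.66 [299.3 140.7] [ 0.5154 -0.0779  0.    ]
jaw 0.98 [300.1  81.6] [0.5035 0.0021 0.    ]
grip 0.67 [308.   11.5] [0.4916 0.0758 0.08  ]
boss 0.56 [305.9  96.5] [ 0.5071 -0.015   0.056 ]
notches 0.84 [300.7  82.8] [0.5034 0.0006 0.01  ]
2.8 [ 0.4598 -0.0833  0.3579]
```

View pics/w1.png

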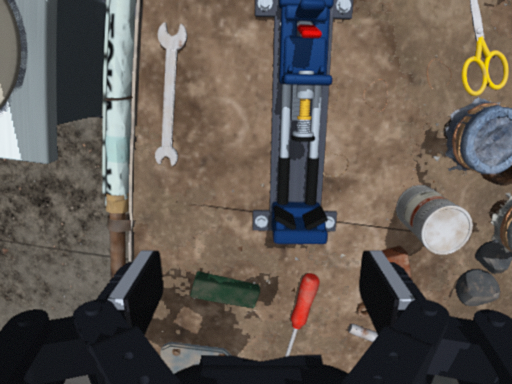

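The wrist view shows the clamp's fixed jaw at (300,225), bare sleeves at (283/313,180), pad tip at (303,135) and red catch at (309,32). The clamp's x axis points about 82.5° clockwise of world x. Next I go above the stone.

```bash
python3 -m pendant '[[1,0.06,-0.002,0.0,0,0,0],[1,0.12,-0.003,0.01,0,0,0],[1,0.18,-0.005,0.03,0,0,0],[1,0.24,-0.006,0.05,0,0,0],[1,0.295,-0.008,0.07,0,0,0]]' >/dev/null
python3 -m pendant '[[1,0.05,-0.001,0.03,0,0,0],[1,0.08,-0.002,0.07,0,0,0],[1,0.08,-0.002,0.07,0,0,0]]'
python3 - <<'E'
from h import *
np.set_printoptions(precision=4,suppress=True)
im=env.get_image("wrist");cv2.imwrite("pics/w2.png",im["image"]);
f=env.tip_of("wrist","stone_center")
for g in f: print(g["conf"],np.array(g["centre"]),atz(im,g["centre"],.05))
for g in env.trace("wrist","stone"):
    (u,v),r=cv2.minEnclosingCircle(np.argwhere(g["mask"])[:,::-1].astype(np.float32)); print(g["conf"],g["bbox"],u,v,r,atz(im,(u,v),.05),proj(im,[.4,.29,.05])-proj(im,[.433,.29,.05]))
s=env.observe();print(s["time_s"],s["position"],s["tool_rot"])
# clamp midline from wrist1 rows (sleeves / bed edges)
E
```

```text
time_s: 3.8
position: [0.4014, 0.2882, 0.2157]
tool_rot: [[-0.128, 0.992, -0.006], [0.992, 0.128, -0.002], [-0.002, -0.006, -1.0]]
ft_force: [0.8, -0.2, 0.5]
grip_width: 0.0855
gripper_force: 0.0
0.58 [258.3 171.9] [0.3979 0.288  0.05  ]
0.92 [259.4, 169.6, 76.5, 77.2] 260.8411560058594 171.0364532470703 38.48988723754883 [0.4001 0.2891 0.05  ] [-37.3556  -4.749 ]
3.95 [0.4034 0.2873 0.2193] [[-0.1258  0.9921  0.0016]
 [ 0.9921  0.1258  0.0003]
 [ 0.0001  0.0016 -1.    ]]
```

View pics/w2.png

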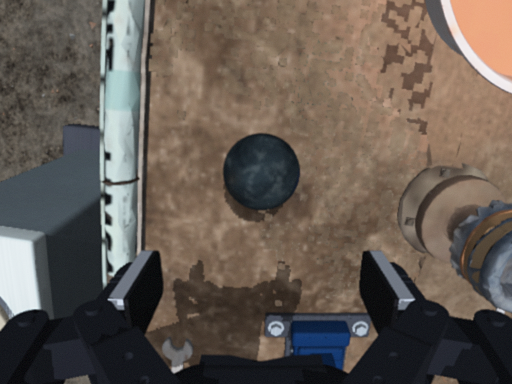

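The stone is at (260,171), alone, with a round radius of about 38 px (37 px expected). Its centre is at about (0.400, 0.2885). I'll descend on it.

```bash
python3 -m pendant '[[1,0.001,-0.0033,0.05,0,0,0],[1,0.001,-0.0033,0.1,0,0,0],[1,0.001,-0.0033,0.14,0,0,0],[1,0.001,-0.0033,0.16,0,0,0],[1,0.001,-0.0033,0.171,0,0,0]]' 40
python3 -m pendant '[[1,0,0,0,0,0,0],[0.4,0,0,0,0,0,0],[0.4,0,0,0,0,0,0],[0.4,0,0,0,0,0,0],[0.4,0,0,0,0,0,0]]' 40
python3 - <<'E'
from h import *
np.set_printoptions(precision=4,suppress=True)
im=cv2.imread("pics/w1.png")
E
```

```text
time_s: 4.58
position: [0.4002, 0.288, 0.0475]
tool_rot: [[-0.126, 0.992, 0.001], [0.992, 0.126, 0.0], [0.0, 0.001, -1.0]]
ft_force: [0.7, 0.2, -1.2]
grip_width: 0.0854
gripper_force: 0.0
time_s: 5.2
position: [0.4003, 0.2891, 0.049]
tool_rot: [[-0.128, 0.992, 0.004], [0.992, 0.128, 0.001], [0.001, 0.004, -1.0]]
ft_force: [1.2, -0.9, 8.1]
grip_width: 0.0618
gripper_force: 41.5
```

Width reads 61.8 mm, under the ball's 66, so I am off the equator, probably too high. I'll reopen, lower 7 mm and close again.

```bash
python3 -m pendant '[[1,0,0,0,0,0,0],[1,0,0,0,0,0,0],[1,0,0,0.004,0,0,0],[1,0,0,0.007,0,0,0],[1,0,0,0.007,0,0,0]]' 40
python3 - <<'E'
from h import *
np.set_printoptions(precision=4,suppress=True)
im=env.get_image("wrist");cv2.imwrite("pics/w3.png",im["image"])
g=env.trace("wrist","stone")
if g:
  g=g[0];(u,v),r=cv2.minEnclosingCircle(np.argwhere(g["mask"])[:,::-1].astype(np.float32)); print(g["conf"],g["bbox"],u,v,r,atz(im,(u,v),.05),env.observe()["position"])
E
python3 -m pendant '[[0.4,0,0,0,0,0,0],[0.4,0,0,0,0,0,0],[0.4,0,0,0,0,0,0],[0.4,0,0,0,0,0,0]]' 40
```

```text
time_s: 5.82
position: [0.3989, 0.2888, 0.0399]
tool_rot: [[-0.128, 0.992, -0.001], [0.992, 0.128, -0.0], [-0.0, -0.001, -1.0]]
ft_force: [-1.1, -0.1, 0.0]
grip_width: 0.0854
gripper_force: 0.0
0.82 [263.9, 282.3, 178.4, 161.4] 265.4686584472656 291.05157470703125 89.45344543457031 [0.4007 0.2871 0.05  ] [0.3991 0.2889 0.0402]
time_s: 6.42
position: [0.4005, 0.2892, 0.0413]
tool_rot: [[-0.128, 0.992, 0.004], [0.992, 0.128, 0.001], [0.001, 0.004, -1.0]]
ft_force: [1.4, -0.9, 6.0]
grip_width: 0.0621
gripper_force: 42.0
```

View pics/w3.png

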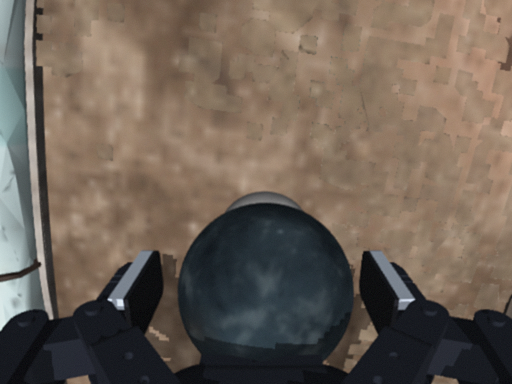

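Close view: the stone (265,291) sits centred between the fingers on its ring. The width hardly changes with height, so the offset is pad give and the grip is fine. I'll lift gently.

```bash
python3 -m pendant '[[0.4,0,0,-0.008,0,0,0],[0.4,0,0,-0.025,0,0,0],[0.4,0,0,-0.06,0,0,0],[0.4,0,0,-0.10,0,0,0],[0.4,0,0,-0.13,0,0,0]]' 50
python3 -m pendant '[[0.4,-0.02,0.003,0,0,0,0],[0.4,-0.06,0.009,0,0,0,0],[0.4,-0.11,0.016,0,0,0,0],[0.4,-0.165,0.025,0,0,0,0],[0.4,-0.22,0.033,0,0,0,0]]' 50
python3 - <<'E'
from h import *
np.set_printoptions(precision=4,suppress=True)
im=env.get_image("wrist")   # calibration only
P0=np.array([[ 0.9913,-0.1256,-0.0401,0.4503],[0.1319,0.9456,0.2974,-0.0049],[0.0006,-0.3001,0.9539,0.4852],[0,0,0,1]])
w=dict(im);w["pose"]=P0
for yaw in (-82,-82.6,-83.2):
  a=np.radians(yaw);x=np.array([np.cos(a),np.sin(a),0]);y=np.array([-x[1],x[0],0])
  seat=np.array([.521,-.143,0])
  o=seat-.06*x
  print(yaw,[proj(w,o+cx*x+cy*y+[0,0,.02]).round(1).tolist() for cx in (-30,30,80) for cy in (-20,20) for cx,cy in [(cx/1e3,cy/1e3)]])
c=cv2.imread("pics/w1.png")[0:250,230:370]
cv2.imwrite("pics/w1c.png",cv2.resize(c,None,fx=2.4,fy=2.4,interpolation=cv2.INTER_CUBIC))
E
```

```text
time_s: 7.05
position: [0.3987, 0.2888, 0.1719]
tool_rot: [[-0.128, 0.992, -0.0], [0.992, 0.128, 0.0], [0.0, -0.0, -1.0]]
ft_force: [0.7, 0.0, -3.2]
grip_width: 0.0621
gripper_force: 55.9
time_s: 7.68
position: [0.4596, 0.0733, 0.1704]
tool_rot: [[-0.128, 0.992, -0.001], [0.992, 0.128, 0.0], [0.0, -0.001, -1.0]]
ft_force: [1.0, 0.9, -2.9]
grip_width: 0.0619
gripper_force: 55.9
-82 [[283.8, 124.9], [312.8, 146.9], [283.3, 168.4], [312.8, 146.9], [282.9, 202.3], [312.8, 146.9]]
-82.6 [[284.5, 124.8], [313.3, 147.0], [283.6, 168.2], [313.3, 147.1], [282.8, 202.2], [313.3, 147.1]]
-83.2 [[285.2, 124.6], [313.7, 147.2], [283.8, 168.1], [313.7, 147.2], [282.6, 202.0], [313.7, 147.2]]
```

View pics/w1c.png

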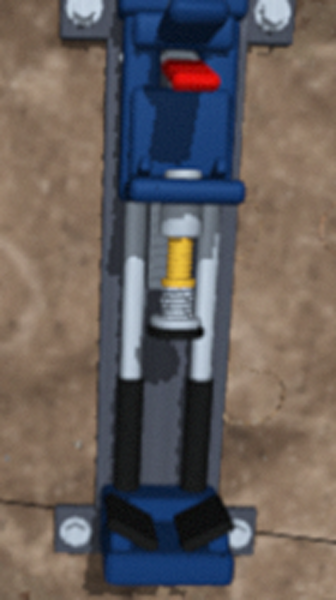

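The crop shows the rods at columns 284.6 and 314.2 at row 142, 0.5 px from my clamp model, and sleeves starting at row 158, as they should. The clamp pose holds: seat (0.5215, -0.143), yaw -82.6°. I'll carry the stone over.

```bash
python3 -m pendant '[[0.4,-0.055,0.009,0,0,0,0],[0.4,-0.11,0.017,0,0,0,0],[0.4,-0.16,0.025,0,0,0,0],[0.4,-0.19,0.030,0,0,0,0],[0.4,-0.204,0.033,0,0,0,0]]' 50
python3 -m pendant '[[0.4,0,0,0.03,0,0,0],[0.4,0,0,0.06,0,0,0],[0.4,0,0,0.08,0,0,0],[0.4,0,0,0.09,0,0,0]]' 50
python3 - <<'E'
from h import *
np.set_printoptions(precision=4,suppress=True)
im=env.get_image("wrist")
g=env.trace("wrist","stone")
s=env.observe();z=s["position"][2]+.0085
if g:
  g=g[0];(u,v),r=cv2.minEnclosingCircle(np.argwhere(g["mask"])[:,::-1].astype(np.float32)); print(g["conf"],g["bbox"],u,v,r,atz(im,(u,v),z))
d=np.array([.5193,-.127,0])-s["position"];print(s["position"],s["tool_rot"].T@d,s["time_s"])
E
```

```text
time_s: 8.35
position: [0.5185, -0.1243, 0.17]
tool_rot: [[-0.126, 0.992, -0.001], [0.992, 0.126, 0.001], [0.001, -0.001, -1.0]]
ft_force: [0.7, 0.6, -4.0]
grip_width: 0.0621
gripper_force: 55.9
time_s: 8.85
position: [0.5182, -0.1222, 0.0794]
tool_rot: [[-0.128, 0.992, -0.002], [0.992, 0.128, 0.001], [0.001, -0.002, -1.0]]
ft_force: [-0.4, 0.7, -4.0]
grip_width: 0.0618
gripper_force: 55.8
0.77 [259.8, 278.4, 173.0, 160.9] 260.4077453613281 289.204833984375 89.43480682373047 [ 0.518  -0.1241  0.0883]
[ 0.5183 -0.1225  0.0798] [-0.0046  0.0005  0.0798] 8.95
```

```bash
python3 -m pendant '[[0.4,-0.003,0.0005,0.012,0,0,0],[0.4,-0.003,0.0005,0.021,0,0,0],[0.4,-0.003,0.0005,0.026,0,0,0],[0.4,-0.003,0.0005,0.029,0,0,0],[0.4,-0.003,0.0005,0.030,0,0,0]]' 50
python3 -m pendant '[[0.4,0,0,0.001,0,0,0],[0.4,0,0,0.002,0,0,0],[0.4,0,0,0.002,0,0,0]]' 50
```

```text
time_s: 9.57
position: [0.5196, -0.1262, 0.0503]
tool_rot: [[-0.128, 0.992, 0.0], [0.992, 0.128, 0.0], [0.0, 0.0, -1.0]]
ft_force: [-0.6, -0.4, -3.2]
grip_width: 0.0622
gripper_force: 55.9
time_s: 9.95
position: [0.5196, -0.1261, 0.0483]
tool_rot: [[-0.128, 0.992, 0.0], [0.992, 0.128, 0.0], [0.0, 0.0, -1.0]]
ft_force: [0.5, -0.4, -3.2]
grip_width: 0.062
gripper_force: 55.9
```

```bash
python3 -m pendant '[[0.4,0,0,0.001,0,0,0],[0.4,0,0,0.002,0,0,0],[0.4,0,0,0.002,0,0,0]]' 50
python3 -m pendant '[[0.4,0,0,0.001,0,0,0],[0.4,0,0,0.001,0,0,0]]' 50
```

```text
time_s: 10.32
position: [0.5198, -0.1263, 0.047]
tool_rot: [[-0.128, 0.992, 0.001], [0.992, 0.128, -0.001], [-0.001, 0.001, -1.0]]
ft_force: [-2.2, 0.9, 5.0]
grip_width: 0.0619
gripper_force: 56.4
time_s: 10.58
position: [0.5199, -0.1263, 0.0467]
tool_rot: [[-0.128, 0.992, 0.002], [0.992, 0.128, -0.001], [-0.001, 0.002, -1.0]]
ft_force: [-4.4, 1.5, 13.4]
grip_width: 0.0618
gripper_force: 57.0
```

The stone is resting on the sleeves. I'll unload, open and rise.

```bash
python3 -m pendant '[[0.4,0,0,-0.001,0,0,0],[0.8,0,0,-0.001,0,0,0],[1,0,0,-0.001,0,0,0],[1,0,0,-0.001,0,0,0],[1,0,0,-0.001,0,0,0]]' 20
python3 -m pendant '[[1,0,0,-0.01,0,0,0],[1,0,0,-0.04,0,0,0],[1,0,0,-0.09,0,0,0],[1,0,0,-0.15,0,0,0],[1,0,0,-0.15,0,0,0]]'
python3 - <<'E'
from h import *
np.set_printoptions(precision=4,suppress=True)
seat=np.array([.5215,-.143,0]);a=np.radians(-82.6);x=np.array([np.cos(a),np.sin(a),0]);y=np.array([-x[1],x[0],0]);o=seat-.06*x
for c in ("wrist","top"):
  im=env.get_image(c);cv2.imwrite(f"pics/{c}4.png",im["image"])
  for t,z in (("grip",.08),("jaw",0),("boss",.056),("stone_center",.056),("catch",.09)):
    f=env.tip_of(c,t) if t!="catch" else []
    if f: p=atz(im,f[0]["centre"],z);d=p-o;print(c,t,f[0]["conf"],np.array(f[0]["centre"]),p,"clamp",d@x*1e3,d@y*1e3)
  g=env.trace(c,"stone")
  if g:
    (u,v),r=cv2.minEnclosingCircle(np.argwhere(g[0]["mask"])[:,::-1].astype(np.float32));p=atz(im,(u,v),.056);print("trace",g[0]["conf"],u,v,r,(p-o)@x,(p-o)@y)
s=env.observe();print(s["position"],s["time_s"],s["q"])
E
```

```text
time_s: 11.2
position: [0.5196, -0.1262, 0.0462]
tool_rot: [[-0.128, 0.992, -0.0], [0.992, 0.128, 0.0], [0.0, -0.0, -1.0]]
ft_force: [-0.2, 0.1, -0.6]
grip_width: 0.0856
gripper_force: 0.0
time_s: 11.82
position: [0.521, -0.1268, 0.2013]
tool_rot: [[-0.128, 0.992, 0.009], [0.992, 0.128, -0.004], [-0.005, 0.008, -1.0]]
ft_force: [-0.9, -0.6, 0.5]
grip_width: 0.0853
gripper_force: 0.0
wrist jaw 0.75 [259.4  21.2] [ 0.505  -0.0004  0.    ] clamp -83.54773865837257 1.96225290900271
wrist boss 0.83 [259.4  33.4] [ 0.5069 -0.0174  0.056 ] clamp -66.46946164977386 1.6675922013491034
wrist stone_center 0.82 [255.1 175.9] [ 0.5172 -0.1256  0.056 ] clamp 42.184868719082175 -2.0659292479169946
trace 0.56 256.4058837890625 176.80397033691406 41.041786193847656 0.04295396301428093 -0.0010051415905227134
top grip 0.95 [215.7 211.4] [0.4997 0.0724 0.08  ] clamp -156.41274668591456 6.123922635842104
top jaw 0.97 [242.9 207. ] [ 0.5135 -0.0096  0.    ] clamp -73.35446901708269 9.239756277441563
top boss 0.69 [243.9 207. ] [ 0.5127 -0.0144  0.056 ] clamp -68.61890149369013 7.853577933016142
[ 0.5195 -0.1262  0.196 ] 12.425 [-26.3469  22.8394  81.8429   0.0009  75.3498 -33.6768]
```

View pics/wrist4.png

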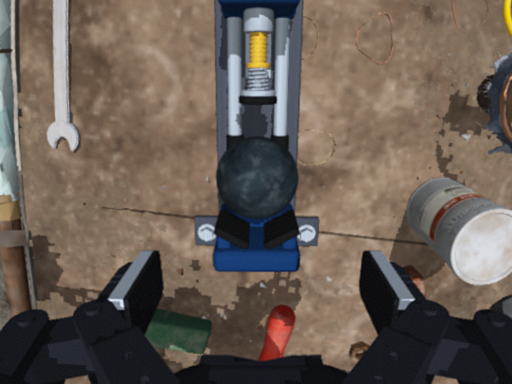

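The stone lies on the sleeves at clamp x ≈ 43 mm, on the midline (257,176). The pad face is at (258,99). Now I go to the grip, turning a quarter turn.

```bash
python3 -m pendant '[[1,0.02,0,-0.02,0,0,-0.175],[1,0.06,0,-0.03,0,0,-0.35],[1,0.11,0,-0.03,0,0,-0.525],[1,0.16,0,-0.03,0,0,-0.70],[1,0.19,0,-0.03,0,0,-0.872]]' 40
python3 -m pendant '[[1,0.01,-0.011,0,0,0,-0.175],[1,0.01,-0.011,0,0,0,-0.35],[1,0.01,-0.011,0,0,0,-0.525],[1,0.01,-0.011,0,0,0,-0.70],[1,0.01,-0.011,0,0,0,-0.70]]' 40
python3 - <<'E'
from h import *
np.set_printoptions(precision=4,suppress=True)
seat=np.array([.5215,-.143,0]);a=np.radians(-82.6);x=np.array([np.cos(a),np.sin(a),0]);y=np.array([-x[1],x[0],0]);o=seat-.06*x
for c in ("wrist","side"):
  im=env.get_image(c);cv2.imwrite(f"pics/{c}5.png",im["image"])
  for t,z in (("grip",.08),("jaw",0),("boss",.056)):
    f=env.tip_of(c,t)
    if f: p=atz(im,f[0]["centre"],z);d=p-o;print(c,t,f[0]["conf"],np.array(f[0]["centre"]),p,"clamp",d@x*1e3,d@y*1e3)
  g=env.trace(c,"catch")
  if g and c=="wrist": m=np.argwhere(g[0]["mask"]); print(g[0]["conf"],g[0]["bbox"],atz(im,g[0]["bbox"][:2],.09))
  if c=="wrist": print("pred grip px",proj(im,o-.1617*x+[0,0,.08]))
s=env.observe();p=s["position"];print(p,(p-o)@x,(p-o)@y,s["time_s"],s["q"],s["tool_rot"])
E
```

```text
time_s: 13.05
position: [0.4947, 0.0643, 0.2264]
tool_rot: [[-0.845, 0.534, 0.0], [0.534, 0.845, 0.0], [0.0, 0.0, -1.0]]
ft_force: [0.1, -0.7, 0.1]
grip_width: 0.0854
gripper_force: 0.0
time_s: 13.68
position: [0.4809, 0.0584, 0.2263]
tool_rot: [[-0.992, -0.127, -0.0], [-0.127, 0.992, 0.0], [0.0, 0.0, -1.0]]
ft_force: [0.9, 0.7, 0.5]
grip_width: 0.0859
gripper_force: 0.0
wrist grip 0.68 [281.1 199.9] [0.4969 0.0776 0.08  ] clamp -161.91256659313598 4.048052980082832
wrist jaw 0.73 [202.  167.1] [ 0.4985 -0.0017  0.    ] clamp -83.06103482885715 -4.643849965380749
wrist boss 0.8 [173.4 190.2] [ 0.5083 -0.018   0.056 ] clamp -65.63218030996583 3.0092114530866514
0.75 [262.0, 190.8, 30.8, 40.7] [0.4879 0.0603 0.09  ]
pred grip px [280.9244 195.3138]
side grip 0.77 [234.6 170.5] [0.4912 0.0911 0.08  ] clamp -176.03701299039054 0.11159195458777212
side jaw 0.57 [234.2 205.8] [ 0.4956 -0.0107  0.    ] clamp -74.5631558803436 -8.642771443427755
side boss 0.86 [237.3 191.4] [ 0.5067 -0.0017  0.056 ] clamp -82.02549038768413 3.4751056473488506
[0.481  0.0584 0.2263] -0.14495249027879256 -0.014250111375478863 14.175 [  -7.1107   16.3363   86.5603   -0.0003   77.1017 -104.4847] [[-0.9917 -0.1283  0.    ]
 [-0.1283  0.9917 -0.    ]
 [-0.     -0.     -1.    ]]
```

View pics/wrist5.png

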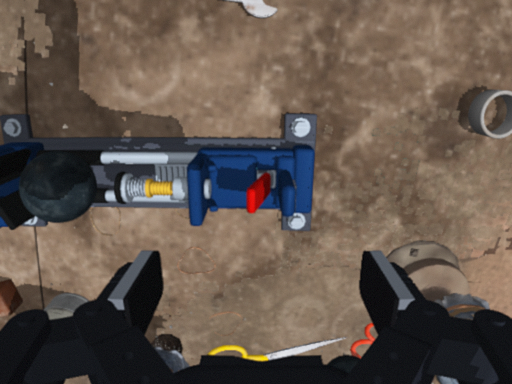

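The red catch is at (262,190), the grip lug at (288,185) and the plate at (198,188). They fit grip at clamp x ≈ -162 mm. I'll descend over it with the fingers open.

```bash
python3 -m pendant '[[1,-0.0155,0.0165,0.03,0,0,0],[1,-0.0155,0.0165,0.07,0,0,0],[1,-0.0155,0.0165,0.105,0,0,0],[1,-0.0155,0.0165,0.13,0,0,0],[1,-0.0155,0.0165,0.13,0,0,0]]' 40
python3 - <<'E'
from h import *
np.set_printoptions(precision=4,suppress=True)
seat=np.array([.5215,-.143,0]);a=np.radians(-82.6);x=np.array([np.cos(a),np.sin(a),0]);y=np.array([-x[1],x[0],0]);o=seat-.06*x
im=env.get_image("wrist");cv2.imwrite("pics/wrist6.png",im["image"])
f=env.tip_of("wrist","grip")
if f: p=atz(im,f[0]["centre"],.08);d=p-o;print(f[0]["conf"],f[0]["centre"],"clamp",d@x*1e3,d@y*1e3)
s=env.observe();p=s["position"];print(p,(p-o)@x,(p-o)@y,s["time_s"])
E
```

```text
time_s: 14.8
position: [0.4935, 0.0768, 0.0951]
tool_rot: [[-0.992, -0.129, -0.003], [-0.129, 0.992, 0.0], [0.003, 0.001, -1.0]]
ft_force: [0.1, 1.3, 0.2]
grip_width: 0.0853
gripper_force: 0.0
0.78 [260.8, 259.3] clamp -161.4822946205047 1.8953296747008301
[0.4947 0.0767 0.0971] -0.16137171946000037 0.0017088534393073153 14.9
```

View pics/wrist6.png

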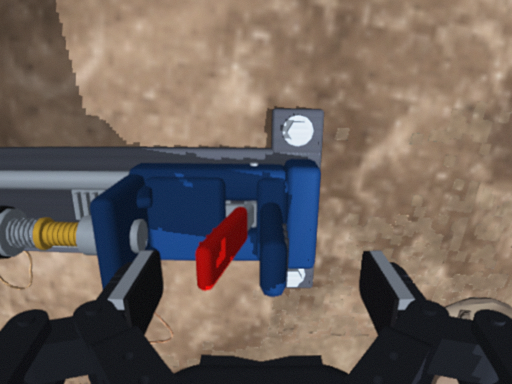

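Catch (220,250) and lug (272,240) both lie between the fingers, and the tool is within 0.5 mm of the grip. I'll descend the rest and squeeze.

```bash
python3 -m pendant '[[1,0,0,0.008,0,0,0],[1,0,0,0.014,0,0,0],[1,0,0,0.017,0,0,0],[1,0,0,0.017,0,0,0]]' 40
python3 -m pendant '[[0.5,0,0,0,0,0,0],[0.1,0,0,0,0,0,0],[0.1,0,0,0,0,0,0],[0.1,0,0,0,0,0,0],[0.1,0,0,0,0,0,0]]' 40
python3 -m pendant '[[0.1,0,0,0,0,0,0],[0.1,0,0,0,0,0,0],[0.1,0,0,0,0,0,0]]' 40
```

```text
time_s: 15.4
position: [0.4942, 0.0768, 0.0792]
tool_rot: [[-0.992, -0.129, -0.0], [-0.129, 0.992, 0.0], [0.0, 0.0, -1.0]]
ft_force: [-0.3, -0.5, 0.8]
grip_width: 0.0854
gripper_force: 0.0
time_s: 16.02
position: [0.4949, 0.0769, 0.0805]
tool_rot: [[-0.992, -0.128, 0.003], [-0.128, 0.992, 0.0], [-0.003, -0.0, -1.0]]
ft_force: [-2.6, 1.3, 10.6]
grip_width: 0.0198
gripper_force: 41.1
time_s: 16.4
position: [0.4949, 0.0769, 0.0805]
tool_rot: [[-0.992, -0.128, 0.003], [-0.128, 0.992, 0.0], [-0.003, -0.0, -1.0]]
ft_force: [-1.4, 1.3, 9.9]
grip_width: 0.0194
gripper_force: 41.1
```

The catch is fully squeezed (width 19.4 mm). I'll slide forward, which is -y of the tool, and watch the force along the clamp.

```bash
cat > st.py <<'E'
from h import *
seat=np.array([.5215,-.143,0]);a=np.radians(-82.6);x=np.array([np.cos(a),np.sin(a),0]);y=np.array([-x[1],x[0],0]);o=seat-.06*x
s=env.observe();d=s["position"]-o;F=s["ft_force"]
print("TCP clamp mm",(d@x*1e3).round(2),(d@y*1e3).round(2),"z",(d[2]*1e3).round(1),"F along/side/up",(F@x).round(2),(F@y).round(2),F[2].round(2),"w",s["grip_width"],"t",s["time_s"])
E
python3 -m pendant '[[0.1,0,-0.003,-0.001,0,0,0],[0.1,0,-0.007,-0.001,0,0,0],[0.1,0,-0.012,-0.001,0,0,0],[0.1,0,-0.016,-0.001,0,0,0],[0.1,0,-0.018,-0.001,0,0,0]]' 40; python3 st.py
```

```text
time_s: 17.02
position: [0.4969, 0.0585, 0.0805]
tool_rot: [[-0.992, -0.128, 0.001], [-0.128, 0.992, -0.0], [-0.001, -0.0, -1.0]]
ft_force: [4.1, 2.6, 3.6]
grip_width: 0.0195
gripper_force: 40.7
TCP clamp mm -142.96 1.6 z 80.5 F along/side/up -2.09 4.42 3.61 w 0.019463456087132947 t 17.025
```

```bash
python3 -m pendant '[[0.1,-0.0005,-0.003,0,0,0,0],[0.1,-0.0005,-0.006,0,0,0,0],[0.1,-0.0005,-0.009,0,0,0,0],[0.1,-0.0005,-0.011,0,0,0,0],[0.1,-0.0005,-0.012,0,0,0,0]]' 40; python3 st.py
python3 -m pendant '[[0.1,0,-0.002,0,0,0,0],[0.1,0,-0.004,0,0,0,0],[0.1,0,-0.006,0,0,0,0],[0.1,0,-0.007,0,0,0,0],[0.1,0,-0.007,0,0,0,0]]' 40; python3 st.py
python3 - <<'E'
from st import *
im=env.get_image("top")
g=env.trace("top","stone")
for q in g[:2]:
    (u,v),r=cv2.minEnclosingCircle(np.argwhere(q["mask"])[:,::-1].astype(np.float32));p=atz(im,(u,v),.056);print("trace",q["conf"],u,v,r,(p-o)@x,(p-o)@y)
E
```

```text
time_s: 17.65
position: [0.4983, 0.047, 0.0805]
tool_rot: [[-0.992, -0.129, -0.0], [-0.129, 0.992, 0.0], [0.0, 0.0, -1.0]]
ft_force: [0.4, 1.8, 5.9]
grip_width: 0.0193
gripper_force: 41.1
TCP clamp mm -131.42 1.51 z 80.5 F along/side/up -1.77 0.62 5.87 w 0.019308368112441524 t 17.65
time_s: 18.27
position: [0.4992, 0.0399, 0.0805]
tool_rot: [[-0.992, -0.129, -0.001], [-0.129, 0.992, -0.0], [0.001, -0.0, -1.0]]
ft_force: [0.2, 1.2, 6.1]
grip_width: 0.0196
gripper_force: 40.9
TCP clamp mm -124.28 1.44 z 80.5 F along/side/up -1.15 0.34 6.06 w 0.01963839146883282 t 18.275
TCP clamp mm -124.28 1.44 z 80.5 F along/side/up -1.15 0.34 6.06 w 0.01963839146883282 t 18.275
trace 0.64 283.5 205.0 11.236202239990234 0.056033181800225616 -0.003355813243508111
trace 0.23 254.71875 209.46875 52.35154342651367 -0.03589235243846744 -0.004618490023996372
```

```bash
python3 -m pendant '[[0.1,0,-0.001,0,0,0,0],[0.1,0,-0.002,0,0,0,0],[0.1,0,-0.003,0,0,0,0],[0.1,0,-0.004,0,0,0,0],[0.1,0,-0.004,0,0,0,0]]' 40 >/dev/null; python3 st.py
python3 -m pendant '[[0.1,0,-0.001,0,0,0,0],[0.1,0,-0.002,0,0,0,0],[0.1,0,-0.003,0,0,0,0],[0.1,0,-0.003,0,0,0,0],[0.1,0,-0.003,0,0,0,0]]' 40 >/dev/null; python3 st.py
```

```text
TCP clamp mm -120.66 1.39 z 80.5 F along/side/up -3.55 -0.08 7.19 w 0.020104831821463595 t 19.0
TCP clamp mm -118.16 1.32 z 80.5 F along/side/up -6.5 0.94 7.15 w 0.01958640542204504 t 19.625
```

```bash
python3 -m pendant '[[0.1,0,-0.001,0,0,0,0],[0.1,0,-0.002,0,0,0,0],[0.1,0,-0.003,0,0,0,0],[0.1,0,-0.004,0,0,0,0],[0.1,0,-0.004,0,0,0,0]]' 40 >/dev/null; python3 st.py
python3 -m pendant '[[0.1,0,-0.001,0,0,0,0],[0.1,0,-0.002,0,0,0,0],[0.1,0,-0.002,0,0,0,0],[0.1,0,-0.002,0,0,0,0]]' 40 >/dev/null; python3 st.py
```

```text
TCP clamp mm -114.83 1.29 z 80.5 F along/side/up -11.5 1.74 7.53 w 0.019883802538897443 t 20.25
TCP clamp mm -113.21 1.25 z 80.5 F along/side/up -13.17 1.51 7.86 w 0.019548971732656704 t 20.75
```

```bash
python3 -m pendant '[[0.1,0,-0.001,0,0,0,0],[0.1,0,-0.002,0,0,0,0],[0.1,0,-0.003,0,0,0,0],[0.1,0,-0.003,0,0,0,0],[0.1,0,-0.003,0,0,0,0]]' 40 >/dev/null; python3 st.py
```

```text
TCP clamp mm -110.73 1.24 z 80.5 F along/side/up -17.01 2.51 8.33 w 0.019635651444919213 t 21.375
```

```bash
python3 -m pendant '[[0.1,0,-0.001,0,0,0,0],[0.1,0,-0.001,0,0,0,0],[0.1,0,-0.001,0,0,0,0]]' 40 >/dev/null; python3 st.py
python3 -m pendant '[[0.9,0,0,0,0,0,0],[0.9,0,0,0,0,0,0],[0.9,0,0,0,0,0,0],[0.9,0,0,0,0,0,0],[0.9,0,0,0,0,0,0]]' 20; python3 st.py
```

```text
TCP clamp mm -109.9 1.22 z 80.5 F along/side/up -17.04 3.51 7.68 w 0.019554176068005236 t 21.75
time_s: 22.38
position: [0.5016, 0.0231, 0.0803]
tool_rot: [[-0.992, -0.129, -0.0], [-0.129, 0.992, -0.0], [0.0, -0.0, -1.0]]
ft_force: [0.0, 0.2, 0.6]
grip_width: 0.0771
gripper_force: 0.0
TCP clamp mm -107.33 1.63 z 80.3 F along/side/up -0.2 0.05 0.58 w 0.07714177663869003 t 22.375
```

```bash
python3 -m pendant '[[0.9,0,0,-0.01,0,0,0],[0.9,0,0,-0.03,0,0,0],[0.9,0,0,-0.08,0,0,0],[0.9,0,0,-0.12,0,0,0],[0.9,0,0,-0.12,0,0,0]]'
python3 - <<'E'
from st import *
im=env.get_image("wrist");cv2.imwrite("pics/wrist7.png",im["image"])
for t,z in (("grip",.08),("boss",.056),("stone_center",.056)):
    f=env.tip_of("wrist",t)
    if f: p=atz(im,f[0]["centre"],z);d=p-o;print(t,f[0]["conf"],f[0]["centre"],"clamp",d@x*1e3,d@y*1e3)
g=env.trace("wrist","stone")
for q in g[:1]:
    (u,v),r=cv2.minEnclosingCircle(np.argwhere(q["mask"])[:,::-1].astype(np.float32));p=atz(im,(u,v),.056);print("trace",q["conf"],u,v,r,(p-o)@x,(p-o)@y)
E
```

```text
time_s: 23.0
position: [0.5027, 0.0232, 0.2037]
tool_rot: [[-0.992, -0.129, 0.007], [-0.129, 0.992, -0.001], [-0.006, -0.002, -1.0]]
ft_force: [-0.1, 0.4, -0.6]
grip_width: 0.0768
gripper_force: 0.0
TCP clamp mm -107.2 2.75 z 203.7 F along/side/up -0.43 -0.01 -0.64 w 0.0767631504659162 t 23.0
grip 0.95 [271.3, 181.9] clamp -114.79766349427715 -0.46624976905295423
boss 0.66 [158.9, 173.2] clamp -22.48437447663887 -0.7933387995012859
stone_center 0.96 [68.8, 177.8] clamp 56.5487462537444 2.9805880169849206
trace 0.81 66.94230651855469 173.0 42.239383697509766 0.05750708715982606 -0.0012564446109581905
```

View pics/wrist7.png

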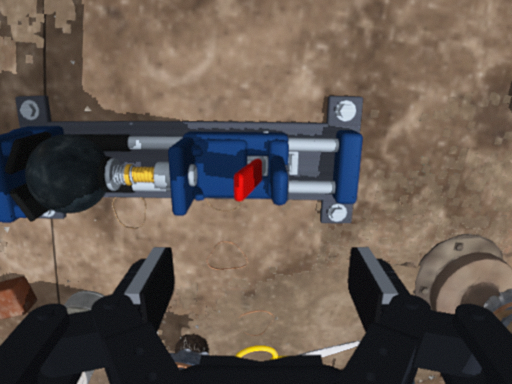

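The stone (67,175) sits against the vee with the pad's spring compressed. The jaw is at the 48 mm notch, and the catch (248,178) is sprung out as far from the lug as at the start. The robot is clear, so I'm handing in.

```bash
python3 -c "
from rig import env
print(env.close_job())"
```

```text
the job is handed in; nothing more can be done
None
```

I handed the job in at about 23 s. The last picture shows the stone against the fixed jaw and the jaw in a notch. I estimate the pad presses at about 11–12 N; that force wasn't measured after letting go, and the hand-in returned no verdict.

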